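Clamp a tube rack on the shaker platform

ROBOT

A 6-joint arm with a two-finger parallel gripper is mounted at the origin on the work surface. World frame = base frame: x ahead of the robot, y to its left, z up, the work surface at z = 0. Lengths are in mm, angles in rad, forces in N, time in s.
With the tool pointing down it reaches from about 300 to 775 mm from the base axis. Payload 14.6 kg.
Tool frame: the origin (TCP) lies at the very end of the fingers, on their centre line; the grasp point (between the pads) lies manip.grip_depth behind it (manip.grip_depth is the distance from the TCP to the grasp point, in mm); x points along the fingers, z is the direction in which the jaws open and shut, and the axes are right-handed (so a half turn about x gives the same grasp; the last joint's range is limited). The gripper opens to 94 mm and grips with 3 to 60 N. Pads are 16 mm wide; open, the fingers measure 119 mm over their backs; the gripper's body (75 mm by 177 mm) begins 78 mm behind the grasp point.
Start: joints at [1.223, 0.3, 1.521, -0, 1.321, -0.067], TCP at [152.416, 528.449, 205.446] pointing down, gripper open.
Joint ranges: [-3.03, 3.03], [-0.79, 2.21], [0.23, 2.52], [-1.04, 4.18], [0, 3.07], [-2.55, 2.55]. Speed limits (rad/s): [2.22, 2.22, 2.57, 3.14, 3.14, 3.14].

INTERFACE

Orientations are given as [roll, pitch, yaw] about the fixed x, y, z axes, in that order (R = Rz(yaw) Ry(pitch) Rx(roll)).
In Python, from cell import manip gives the robot as it stands.
- The arm moves only by the tool step_arm, never from a script. Its argument "commands" is one flat list of numbers, 7 for each row, row after row: the shift along the tool's x, y, z in m, then the turn, a rotation vector about the tool's x, y, z in degrees, then the finger opening in m, from 0 to 0.094. A call has 1 to 5 rows; each row shifts and turns the commanded pose from where the row before left it, along the tool's axes as they then stand; what a row does not reach is not made up. A row lasts 1/8 s, in which the tool goes at most 62.5 mm and 10.7 degrees, less where a joint would pass 70% of its speed; a pose out of reach is approached as far as the arm can. A call with a gripper value outside its range is refused whole. The fingers move at their own pace and stop on an object; "squeeze" is the grip in N (left out, the last holds). Time passes only in rows, so rows that do not move let the fingers close. It gives the time, the measured TCP pose, the force and the opening at its end, in the units of the state.
- manip.read_state(): the state, without advancing time (a new reading comes with each control period).
- manip.camera(name): name is "side" or "top" or "wrist"; returns the picture (420x560x3 uint8, red, green, blue); there is no depth.
- manip.camera_model(name): a dict with "intrinsics" (3x3 intrinsics, pixels), "origin" and "orientation" of the camera in the world; the wrist camera has in their place "tool_from_camera" (4x4, takes a point from camera to tool coordinates, whose origin is the TCP and whose axes are the tool frame's). Camera axes: x right, y up, looking along -z (the intrinsics and any distortion apply to the point x, -y, -z); pixel columns grow to the right and rows downward; lengths in mm; the calibration is good to about 2 mm. The wrist camera is an equidistant fisheye: a pixel r from the principal point sees the ray r / f radians off the axis. A picture is of the moment at which its call begins: read the wrist's pose just before it. camera_model takes no time and is no camera call.
- manip.sign_off(): hands the job in, once; it reports no verdict.
Trained networks look in the newest picture that a camera, given by its name, has taken for a name from the list of things; names that differ only in an ending like _2 or _b are one class to them, and where a whole thing is asked for, a point or a joint stands for the part that bears it (a point fixed in the world has none). Each returns a list of dicts, best first, with "score" (0 to 1); they miss things now and then, are a little off and sometimes report something else, mostly with a low value. They report only what shows in the picture. A call takes as long as a camera call. They do not tell look-alikes from the thing itself.
- manip.find_in(thing, camera): "centre" ([row, column] in pixels, amid what is visible of it).
- manip.outline_of(thing, camera): "pixels" (420x560 bool, what is visible of it) and "centre" ([row, column] in pixels, amid what is visible of it).
The state is a dict: "clock": time; "joints": joint angles; "qd": joint speeds; "effort": joint torques, N m; "eef_pos": TCP position; "eef_rot": TCP orientation; "wrist_force": force on the tool from outside, world axes, zero at the start; "moment": the same for the moment, N m; "finger_gap": finger opening in mm.
Only numpy, scipy, OpenCV 4.12 (cv2) and the standard library are available. Lean on these libraries where they do the work, as an engineer would, in place of code of your own. Each camera call takes 0.05 s, during which the arm holds its last target. There are 200 camera calls.

TASK

Clamp the tube rack on the shaker: hold the sliding clamp's release bar up while you slide the clamp along its rails, so that its sprung pad pushes the rack flush against the fixed jaw and is itself pressed about half way in. Then let go of the bar so that the clamp catches in the nearest notch, nudging it a little either way if the catches stop on top of a tooth, and leave it locked with the bar fully down and the pad still pressing the rack. Push gently: do not squeeze the rack hard with a bottomed pad or force the catches against the notches, keep the rack upright, and leave everything else where it stands.

Things in the scene. Friction and masses are not known exactly. Their poses are not given: they have to be found in the camera images.
- shaker: Fixed orbital shaker: white housing, aluminium platform 440 x 270 mm, platform top 105 mm above the origin (centre of the underside, on the bench). +x: the way the clamp slides to the jaw; y: across; z: up. Two rails run along x on the platform, at y = -105 and +105 mm.
- jaw: Fixed jaw, an aluminium beam 190 mm wide bolted across the rails, its face 12 to 42 mm above the platform. Origin: on the platform, in the plane of its face, half way across; +x as the shaker's, so the rack comes from its -x side.
- rack: White plastic tube rack with capped tubes, loose on the platform between pad and jaw, 85 mm along its x, 125 mm along its y, 50 mm tall (56 over the caps), about 0.35 kg. Origin: centre of its underside. It starts 13 to 22 mm short of the jaw, slightly askew. Flush against the jaw its origin is 42.5 mm from the jaw's face and its x axis is parallel to the jaw's.
- clamp (a joint): How far the sliding clamp (aluminium cross beam on the two rails, 0.45 kg) has slid along the shaker's +x, in m; range 0 to 0.14. Its guides drag with about 7 N plus 25 N per m/s: more than the pad's spring at half way, so left alone it stays put even with its catches on top of a tooth, until it is nudged to a notch. It starts on the plain run of the strips, below 0.025.
- pad (a joint): How far the sprung pad on the clamp's front is pressed in, in m: 0 fully out, 0.026 bottomed. Its spring pushes with 1.5 N at first and 0.25 N more per mm (about 5 N at half way, 8 N at the bottom).
- pad_face (a point): Middle of the pad's flat rubber face (90 mm wide, 32 mm tall), 27 mm above the platform; the face looks along the shaker's +x.
- release_bar (a joint): Angle of the release bar on the clamp, rad: 0 fully down, its two 4 mm catches in notches (clamp locked, 2 mm play); about 0.11 resting on top of the strip or a tooth (as at the start); above 0.14 clear of the teeth; 0.32 upper stop. Spring and weight pull it down: 5 to 6 N at the grip holds it up. Hinge axis along y, 85 mm ahead (+x) of the grip; catches 40 mm behind the hinge.
- bar_grip (a point): Middle of the release bar's straight cross piece, along the shaker's y, behind (-x of) the clamp; black sleeve, 12 mm diameter, 120 mm long. On the bar's axis, moves with it: 48 mm above the platform when fully down, rising about 85 mm per rad. Free for 60 mm before and behind it and down to the platform. Fingers pressing sideways on the bar can keep it from dropping: ease off to let it fall.
- reagent_bottle: Small amber bottle, 32 mm across, 62 mm tall, on the platform behind the jaw. Origin: centre of the underside. Bystander.
- sample_jar: Small clear jar, 34 mm across, 42 mm tall, on the platform behind the jaw. Origin: centre of the underside. Bystander.
- tip_box: Blue pipette tip box with clear lid, 85 x 122 x 85 mm. Origin: centre of the underside. Bystander.
- beaker: White plastic beaker, 84 mm across, 100 mm tall. Origin: centre of the underside. Bystander.
- marker: White marker pen, 140 mm long, 18 mm thick, lying. Origin: underside, near its middle. Bystander.
- wash_bottle: White wash bottle, 68 mm across, 170 mm tall. Origin: centre of the underside. Bystander.
- petri_dishes: Two stacked clear dishes, 62 mm across, 28 mm tall. Origin: centre of the underside. Bystander.
- strips: Two steel strips 12 mm wide, 360 mm long, on the rails, tops 25 mm above the platform: plain for 70 mm at the open (-x) end, then a row of 8 notches 15 mm apart, 6 mm wide, 5 mm deep. Origin: at bench height, half way along and between the strips; axes as the shaker's. Where the notches lie along x is not given: to be seen or felt.
Mind the look-alikes: they are no part of the job. Leave any red look-alike of the rack alone.

How it is judged (in metres and radians):
On the way, in this order (a step that is already met when the one before it is completed fails the run):
1. the clamp is slid forward with its release bar held up (value of joint release_bar above 0.14 rad and value of joint clamp above 0.045 m), for 0.1 s.
2. the pad, pressed in, holds the rack flush against the jaw (value of joint pad above 0.002 m and x of rack in the frame of jaw above -0.0455 m and angle between the x axis of rack and the x axis of jaw, either way round below 0.04 rad), for 0.2 s.
At the end, for the whole second after the job is handed in: The release bar is fully down in a notch (below 0.03 rad), so the clamp is locked and at rest; the pad is pressed in by 2 to 23.5 mm; the rack stands upright (within 0.05 rad), at rest, within 3 mm of the jaw's face and parallel to it within 0.04 rad (all of step 2 and value of joint release_bar below 0.03 rad and value of joint clamp above 0.06 m and value of joint pad below 0.0235 m and angle between rack's own z axis and vertical below 0.05 rad and velocity of joint clamp below 0.005 m/s and linear speed of rack below 0.01 m/s); the robot touches nothing.
It fails at once if the pad squeezes the rack with more than 16 N (contact force between pad and rack above 16 N).
It fails at once if the rack tips by more than 0.25 rad (angle between rack's own z axis and vertical above 0.25 rad).
It fails at once if a bystander is moved by more than 20 mm (distance of any of reagent_bottle, sample_jar, tip_box, beaker, marker, wash_bottle, petri_dishes from where it was at the start of the episode above 0.02 m).
It fails at once if the catches are forced against the notched strips with more than 40 N (contact force between release_bar and strips above 40 N).
It also fails if it takes over 67 s, if anything falls off the work surface, if the arm or the gripper's body presses on something with over 40 N, if the wrist force passes 120 N, or if a joint passes its speed limit or range.

## Working session

There is one attempt and no reset: what is moved stays moved. The work goes in short steps, Python scripts to look and compute and a tool call to move; the robot and the scene stay as the last step left them, time stands still between calls to the robot, and variables do not carry over. Pictures are saved under pics/ and viewed, about 8 in all and at most 12, crops included, and the job is handed in when it is done.

Besides the shell and the picture viewer there is one more tool, called after "Request:" by a JSON object that holds its "method" and its "body". step_arm: Moves the arm, as the interface text tells. Its arguments: {"type":"object","properties":{"commands":{"type":"array"},"squeeze":{"type":"number"}},"required":["commands"]}

```bash
ls; mkdir -p pics
cat > h.py <<'E'
import numpy as np, cv2, os
from cell import manip
from scipy.spatial.transform import Rotation as R
def snap(n,f):
    im=manip.camera(n); cv2.imwrite('pics/'+f,im[:,:,::-1]); return im
def pose(m):
    o=np.array(m['orientation'],float); Rm=o if o.shape==(3,3) else R.from_euler('xyz',o).as_matrix()
    return Rm,np.array(m['origin'],float)
def ray(n,rc,st=None):
    m=manip.camera_model(n);K=np.array(m['intrinsics'])
    x=(rc[1]-K[0,2])/K[0,0];y=(rc[0]-K[1,2])/K[1,1]
    if n=='wrist':
        t=np.hypot(x,y);s=np.sin(t)/max(t,1e-9);d=np.array([x*s,-y*s,-np.cos(t)])
        T=np.array(m['tool_from_camera']);Rt=R.from_euler('xyz',st['eef_rot']).as_matrix()
        return Rt@T[:3,:3]@d, np.array(st['eef_pos'])+Rt@T[:3,3]
    Rm,o=pose(m); return Rm@np.array([x,-y,-1]),o
def at(n,rc,z,st=None):
    d,o=ray(n,rc,st);return o+d*(z-o[2])/d[2]
def px(n,p,st=None):
    m=manip.camera_model(n);K=np.array(m['intrinsics'])
    if n=='wrist':
        T=np.array(m['tool_from_camera']);Rt=R.from_euler('xyz',st['eef_rot']).as_matrix()
        c=T[:3,:3].T@(Rt.T@(np.array(p)-st['eef_pos'])-T[:3,3]);c=np.array([c[0],-c[1],-c[2]])
        r=np.hypot(c[0],c[1]);t=np.arctan2(r,c[2]);return K[1,2]+K[1,1]*c[1]/r*t,K[0,2]+K[0,0]*c[0]/r*t
    Rm,o=pose(m);c=Rm.T@(np.array(p)-o);return K[1,2]+K[1,1]*c[1]/c[2],K[0,2]-K[0,0]*c[0]/c[2]
E
python3 - <<'E'
from h import *
print(manip.read_state()); print(manip.grip_depth)
for n in('top','side','wrist'): print(n,manip.camera_model(n))
a=snap('top','t0.png')
for t in('shaker','jaw','rack','bar_grip','release_bar','clamp','pad_face','strips','reagent_bottle'):
    print(t,[(round(d['score'],2),np.round(d['centre'])) for d in manip.find_in(t,'top')])
b=snap('side','s0.png')
E
```

```text
pics
{'clock': 0.0, 'joints': array([ 1.22338742e+00,  3.00459628e-01,  1.52159369e+00, -1.53093214e-06,
        1.32068587e+00, -6.66157687e-02]), 'qd': array([-2.89082119e-04, -1.11549864e-03, -1.63799571e-03,  8.09479473e-05,
       -4.84369228e-04, -4.70746127e-04]), 'effort': array([ 1.46595667e-04, -5.31804836e+01, -3.52739775e+01,  7.09120464e-02,
        2.43364874e-02, -8.47310753e-05]), 'eef_pos': array([152.33608112, 528.20719313, 204.88728712]), 'eef_rot': array([ 3.07627023,  1.56964979, -1.91691151]), 'wrist_force': array([ 0.09518668,  0.16203875, -0.19294791]), 'moment': array([-0.02065158, -0.00334122,  0.05917964]), 'finger_gap': 93.99400740026994}
18.8
top {'intrinsics': array([[455.53352363,   0.        , 280.06509787],
       [  0.        , 455.53352363, 211.32593289],
       [  0.        ,   0.        ,   1.        ]]), 'origin': array([ 166.24136442,   11.17589947, 1468.73893605]), 'orientation': array([ 0.20803445,  0.00559129, -1.56622177])}
side {'intrinsics': array([[450.41974061,   0.        , 280.5136412 ],
       [  0.        , 450.41974061, 210.38321862
[... 420 characters left out ...]
 -9.71506833e-01,
        -1.78473402e+02],
       [ 2.29459135e-04,  9.71507083e-01,  2.37010410e-01,
         6.88176137e+01],
       [ 9.99999729e-01, -5.69596150e-05, -7.34661417e-04,
        -3.82208880e-01],
       [ 0.00000000e+00,  0.00000000e+00,  0.00000000e+00,
         1.00000000e+00]])}
shaker [(0.67, array([170., 269.])), (0.59, array([153., 274.]))]
jaw [(0.69, array([171., 220.]))]
rack [(0.73, array([163., 242.])), (0.58, array([292., 182.]))]
bar_grip [(0.58, array([144., 316.]))]
release_bar [(0.8, array([153., 320.]))]
clamp [(0.59, array([152., 290.]))]
pad_face [(0.72, array([157., 274.]))]
strips [(0.73, array([135., 245.]))]
reagent_bottle [(0.6, array([158., 192.]))]
```

Run:
```python
from h import *
a=cv2.imread('pics/t0.png');cv2.imwrite('pics/t1.png',cv2.resize(a[60:260,140:400],None,fx=3,fy=3,interpolation=cv2.INTER_CUBIC))
for n,p,z in(('jaw',(171,220),140),('rack',(163,242),155),('red',(292,182),50),('bar',(144,316),160),('clamp',(152,290),130),('pad',(157,274),140)): print(n,at('top',p,z).round())
```

```text
jaw [571. 203. 140.]
rack [592. 135. 155.]
red [211. 321.  50.]
bar [651. -88. 160.]
clamp [636. -10. 130.]
pad [616.  39. 140.]
```

View pics/t1.png

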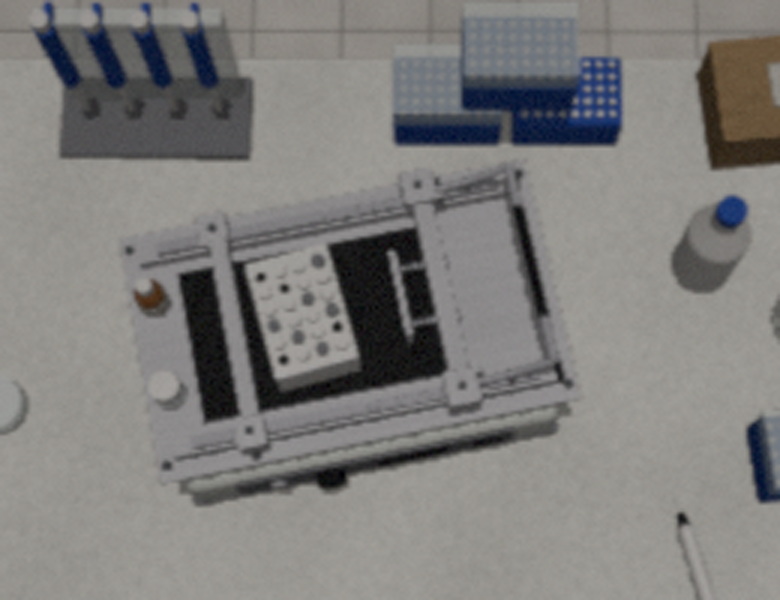

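View pics/s0.png

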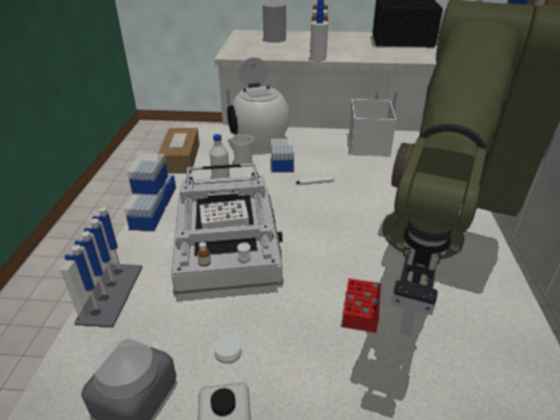

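Run:
```python
from h import *
f=lambda u,v,z:at('top',(60+v/3,140+u/3),z)[:2].round(1)
print('bar ends',f(516,205,162),f(546,316,162))
print('rail screws near',f(130,249,120),f(567,385,120),f(517,173,120),f(166,465,120))
print('clamp blocks',f(417,184,135),f(463,386,135),'jaw',f(212,226,147),f(249,433,147))
print('rack corners z155',f(245,262,155),f(328,246,155),f(357,360,155),f(281,379,155))
print('pad',f(390,252,147),f(411,338,147))
o=[d for d in manip.outline_of('bar_grip','top')][:1]
for d in o:
    ys,xs=np.nonzero(d['pixels']);print(d['score'],d['centre'],ys.min(),ys.max(),xs.min(),xs.max())
st=manip.read_state();print(R.from_euler('xyz',st['eef_rot']).as_matrix().round(3))
```

```text
bar ends [700.9 -76.4] [ 583.2 -105.2]
rail screws near [668.4 323.7] [ 523.3 -129.2] [753.9 -80.6] [438.7 276.2]
clamp blocks [734.9  24.6] [517.9 -22.9] jaw [683.4 234.4] [465.9 189.8]
rack corners z155 [641.7 198.2] [659.1 114.4] [539.1  83.3] [519.3 158.6]
pad [655.8  51.6] [564.5  29.6]
0.57 [147.2, 316.2] 115 187 287 325
[[-0.    -0.961  0.277]
 [ 0.     0.277  0.961]
 [-1.     0.     0.   ]]
```

Request:
{"method": "step_arm", "body": {"commands": [-0.004,-0.042,-0.03,0,0,0,0.094,-0.004,-0.043,-0.03,0,0,0,0.094,-0.004,-0.043,-0.03,0,0,0,0.094,-0.004,-0.043,-0.031,0,0,0,0.094,-0.004,-0.043,-0.031,0,0,0,0.094]}}

```text
clock: 1.23
eef_pos: [316.7, 321.7, 225.8]
eef_rot: [-0.66, 1.57, 0.63]
wrist_force: [0.3, 0.5, 0.3]
finger_gap: 93.8
```

Request:
{"method": "step_arm", "body": {"commands": [0,-0.043,-0.031,0,0,0,0.094,0,-0.043,-0.031,0,0,0,0.094,0,-0.043,-0.031,0,0,0,0.094,0,-0.043,-0.031,0,0,0,0.094,0,-0.043,-0.031,0,0,0,0.094]}}

```text
clock: 1.85
eef_pos: [480.4, 113.0, 225.7]
eef_rot: [-1.062, 1.57, 0.228]
wrist_force: [0.9, 0.5, -0.3]
finger_gap: 94.2
```

Request:
{"method": "step_arm", "body": {"commands": [0,-0.043,-0.031,0,0,0,0.094,0,-0.043,-0.031,0,0,0,0.094,0,-0.043,-0.031,-9,0,0,0.094,0,0,0,-9,0,0,0.094,0,0,0,-9,0,0,0.094]}}

```text
clock: 2.48
eef_pos: [577.9, -11.2, 225.1]
eef_rot: [1.293, 1.57, 3.059]
wrist_force: [-0.3, 0.3, -0.1]
finger_gap: 94.1
```

Run:
```python
from h import *
st=manip.read_state();print(st['eef_pos'],R.from_euler('xyz',st['eef_rot']).as_matrix().round(3),st['joints'].round(2))
np.save('w1.npy',st,allow_pickle=True)
snap('wrist','w1.png')
for t in('bar_grip','pad_face','rack','jaw'):
    print(t,[(round(d['score'],2),np.round(d['centre']),at('wrist',d['centre'],dict(bar_grip=162,pad_face=132,rack=155,jaw=147)[t],st).round(1)) for d in manip.find_in(t,'wrist')])
```

```text
[577.86109775 -11.16867061 225.05046794] [[-0.001 -0.981 -0.193]
 [ 0.    -0.193  0.981]
 [-1.     0.001  0.   ]] [-0.08  0.35  1.41  0.    1.38 -1.85]
bar_grip [(0.95, array([202., 176.]), array([578.8, -94.3, 162. ]))]
pad_face []
rack [(0.86, array([225., 434.]), array([558.1, 120.8, 155. ])), (0.82, array([ 18., 543.]), array([326.7, 207.4, 155. ])), (0.71, array([ 12., 122.]), array([ 428.8, -176. ,  155. ]))]
jaw [(0.8, array([185., 498.]), array([510.1, 184.4, 147. ]))]
```

View pics/w1.png

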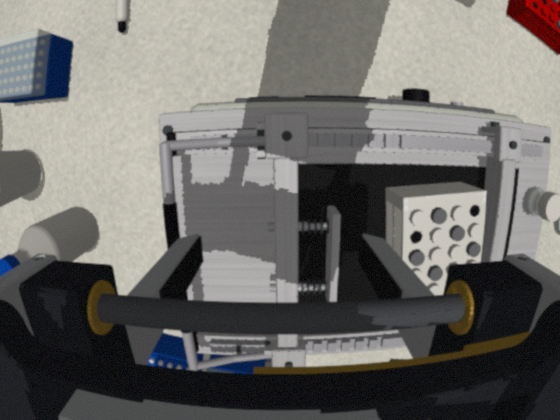

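Run:
```python
from h import *
a=cv2.imread('pics/w1.png');b=cv2.resize(a[120:250,150:560],None,fx=1.95,fy=1.95,interpolation=cv2.INTER_CUBIC);c=cv2.resize(a[325:375,150:560],None,fx=1.95,fy=1.95,interpolation=cv2.INTER_CUBIC)
cv2.imwrite('pics/w1c.png',np.vstack([b,c]))
st=np.load('w1.npy',allow_pickle=True).item()
th=0.21;ex=np.array([-np.sin(th),np.cos(th)]);ey=np.array([-np.cos(th),-np.sin(th)])
for n,rc,z in(('bar top sleeve end',(205,169),162),('bar top corner',(147,166),162),('bar bot corner',(363,193),162),('sleeve',(240,173),162),('padtop',(208,334),148),('padbot',(302,338),148),('rackTL',(200,387),155),('rackTR',(190,483),155),('clampblk',(135,287),140),('jawblk',(144,513),140),('clampblk2',(362,288),140)):
    p=at('wrist',rc,z,st)[:2];print(n,p.round(1),'sh',(p@ex).round(1),(p@ey).round(1))
```

```text
bar top sleeve end [ 582.4 -100.3] sh -219.5 -548.7
bar top corner [ 537.3 -108.9] sh -218.5 -502.8
bar bot corner [736.9 -66.6] sh -218.8 -706.8
sleeve [611.  -93.8] sh -219.2 -578.0
padtop [562.6  30.5] sh -87.4 -556.6
padbot [647.   55.9] sh -80.2 -644.4
rackTL [546.1  70.8] sh -44.5 -548.8
rackTR [518. 162.] sh 50.4 -540.4
clampblk [512.7 -18.5] sh -124.9 -497.5
jawblk [466.1 197.8] sh 96.3 -497.1
clampblk2 [731.6  27.3] sh -125.8 -721.2
```

View pics/w1c.png

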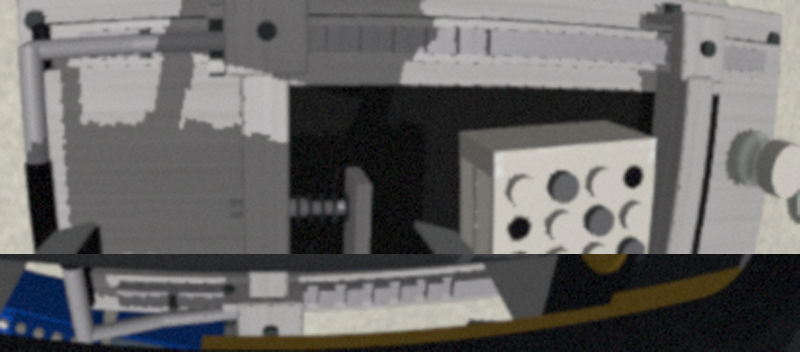

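Run:
```python
from h import *
st=np.load('w1.npy',allow_pickle=True).item()
th=0.21;ex=np.array([-np.sin(th),np.cos(th)]);ey=np.array([-np.cos(th),-np.sin(th)])
g=lambda u,v:(120+v/1.95,150+u/1.95) if v<253 else (325+(v-253)/1.95,150+u/1.95)
for n,uv,z in(('padfront',(372,185),148),('padfront2',(372,250),148),('rTL',(497,152),155),('rBL',(493,250),155),('rTR',(655,140),155),('rBR',(655,230),155),('jaw',(690,120),147),('jaw2',(685,20),147),('jaw3',(672,240),147),('strip end R?',(765,45),130)):
    p=at('wrist',g(*uv),z,st)[:2];print(n,(p@ex).round(1),(p@ey).round(1))
a=cv2.cvtColor(cv2.imread('pics/w1.png'),cv2.COLOR_BGR2GRAY).astype(np.float32)
for sy in(-607+105,-607-105):
  for dy in (-3,0,3):
    s=np.arange(-110,90,1.5);pr=[]
    for x in s:
        p=ex*x+ey*(sy+dy);r,c=px('wrist',[*p,130],st);pr.append(cv2.getRectSubPix(a,(1,1),(float(c),float(r)))[0,0])
    print(sy,dy,np.array(pr).astype(int).tolist())
```

```text
padfront -81.6 -562.5
padfront2 -80.5 -591.8
rTL -28.8 -547.3
rBL -26.6 -591.3
rTR 54.1 -542.0
rBR 61.5 -586.1
jaw 81.6 -533.5
jaw2 74.2 -485.3
jaw3 80.4 -595.1
strip end R? 150.9 -492.8
-502 -3 [102, 97, 91, 93, 94, 92, 91, 87, 93, 94, 93, 93, 92, 93, 90, 92, 88, 83, 92, 92, 91, 93, 92, 94, 90, 90, 84, 84, 92, 91, 90, 92, 90, 93, 109, 132, 110, 137, 165, 167, 166, 163, 163, 163, 162, 158, 116, 126, 159, 164, 161, 158, 160, 159, 156, 140, 98, 128, 158, 160, 158, 158, 156, 159, 157, 158, 155, 156, 156, 155, 155, 156, 154, 155, 156, 155, 153, 155, 154, 152, 153, 153, 152, 152, 151, 153, 151, 151, 151, 152, 151, 151, 151, 153, 152, 151, 151, 152, 153, 151, 150, 150, 151, 150, 149, 150, 148, 150, 150, 149, 151, 150, 152, 150, 150, 149, 148, 149, 148, 149, 148, 149, 141, 115, 93, 84, 77, 77, 79, 81, 93, 122, 144, 162]
-502 0 [104, 95, 89, 92, 97, 93, 93, 83, 91, 93, 93, 92, 93, 91, 93, 93, 88, 88, 92, 92, 93, 91, 91, 92, 91, 92, 86, 84, 93, 92, 90, 91, 91, 92, 91, 90, 81, 86, 123, 146, 160, 163, 162, 163, 160, 147, 105, 126, 162, 162, 160, 160, 156, 159, 158, 146, 97, 121, 158, 161, 161, 
[... 2143 characters left out ...]
13, 17, 14, 19, 14, 31, 36, 43, 48, 50, 54, 58, 59, 57, 55, 51, 42, 25, 12, 15, 15]
-712 3 [87, 100, 134, 149, 152, 150, 138, 125, 145, 152, 150, 147, 148, 147, 148, 148, 136, 128, 144, 151, 151, 148, 147, 150, 149, 145, 121, 120, 148, 151, 150, 148, 149, 148, 149, 146, 126, 122, 145, 151, 149, 148, 149, 149, 148, 142, 114, 112, 144, 151, 152, 149, 149, 148, 148, 138, 102, 116, 144, 151, 151, 152, 149, 151, 152, 151, 152, 152, 151, 150, 153, 149, 139, 104, 76, 71, 70, 71, 72, 71, 72, 71, 72, 71, 71, 72, 73, 72, 71, 69, 68, 72, 70, 71, 72, 71, 69, 62, 45, 21, 12, 13, 14, 13, 14, 11, 11, 16, 15, 16, 11, 10, 17, 13, 12, 20, 34, 44, 53, 54, 56, 57, 58, 55, 58, 62, 62, 66, 65, 55, 42, 26, 18, 14]
```

Request:
{"method": "step_arm", "body": {"commands": [0,-0.023,-0.044,0,0,0,0.06,0,-0.023,-0.0435,-1,0,0,0.06,0.025,0,0,0,0,0,0.06,0.015,0,0,0,0,0,0.06,0,0,0,0,0,0,0.06]}}

```text
clock: 3.35
eef_pos: [638.9, -87.1, 184.6]
eef_rot: [1.164, 1.569, 2.942]
wrist_force: [-0.5, 0.3, 0.4]
finger_gap: 59.6
```

Run:
```python
from h import *
st=manip.read_state();print(st['eef_pos'],R.from_euler('xyz',st['eef_rot']).as_matrix().round(3),st['joints'].round(2))
np.save('w2.npy',st,allow_pickle=True)
a=snap('wrist','w2.png')
print([(round(d['score'],2),np.round(d['centre']),at('wrist',d['centre'],162,st).round(1)) for d in manip.find_in('bar_grip','wrist')])
```

```text
[638.92742251 -87.14951995 184.64420003] [[-0.002 -0.979 -0.206]
 [ 0.    -0.206  0.979]
 [-1.     0.002  0.001]] [-0.19  0.53  1.25  0.    1.37 -1.97]
[(0.81, array([182., 282.]), array([602.5, -93.4, 162. ]))]
```

View pics/w2.png

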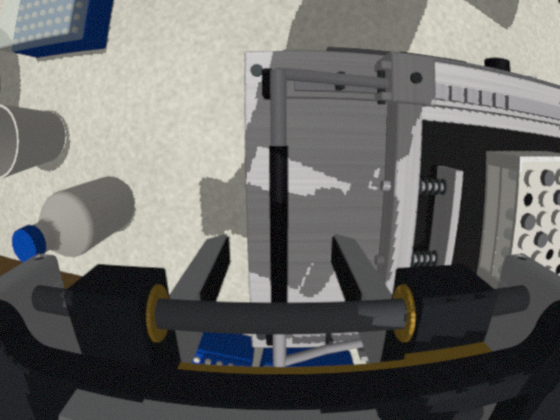

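Request:
{"method": "step_arm", "body": {"commands": [0.015,0,0,0,0,0,0.06,0.015,0,0,0,0,0,0.06,0.01,0,0,0,0,0,0.06,0,0,0,0,0,0,0.04,0,0,0,0,0,0,0.02], "squeeze": 25}}

```text
clock: 4.08
eef_pos: [639.7, -87.8, 145.9]
eef_rot: [-1.993, 1.57, -0.215]
wrist_force: [-0.1, 0.5, 0.5]
finger_gap: 43.6
```

Request:
{"method": "step_arm", "body": {"commands": [0,0,0,0,0,0,0.008,0,0,0,0,0,0,0.008,0,0,0,0,0,0,0.008,0,0,0,0,0,0,0.008]}}

```text
clock: 4.58
eef_pos: [639.5, -88.0, 145.6]
eef_rot: [-2.654, 1.57, -0.875]
wrist_force: [0.3, -2.4, 0.1]
finger_gap: 11.1
```

Request:
{"method": "step_arm", "body": {"commands": [-0.003,0,0,0,0,0,0.008,-0.003,0,0,0,0,0,0.008,-0.003,0,0,0,0,0,0.008,0,0,0,0,0,0,0.008]}}

```text
clock: 5.08
eef_pos: [639.0, -86.3, 153.4]
eef_rot: [0.601, 1.568, 2.381]
wrist_force: [2.7, 5.3, -10.6]
finger_gap: 11.6
```

Request:
{"method": "step_arm", "body": {"commands": [0,0,0.002,0,0,0,0.008,0,0,0.002,0,0,0,0.008,0,0,0.002,0,0,0,0.008,0,0,0.002,0,0,0,0.008,0,0,0.002,0,0,0,0.008]}}

```text
clock: 5.7
eef_pos: [637.6, -79.1, 154.7]
eef_rot: [-2.941, 1.569, -1.163]
wrist_force: [3.7, -5.9, -6.3]
finger_gap: 11.1
```

Run:
```python
from h import *
st=manip.read_state();print(st['eef_pos'],st['wrist_force'],st['moment'],R.from_euler('xyz',st['eef_rot']).as_matrix().round(3))
np.save('w3.npy',st,allow_pickle=True)
a=snap('wrist','w3.png')
```

```text
[637.56790921 -79.07902467 154.69255584] [ 3.65400162 -5.86732226 -6.30579214] [-1.37781843 -0.7121611   0.00225271] [[ 0.001 -0.979 -0.206]
 [-0.002 -0.206  0.979]
 [-1.    -0.    -0.002]]
```

View pics/w3.png

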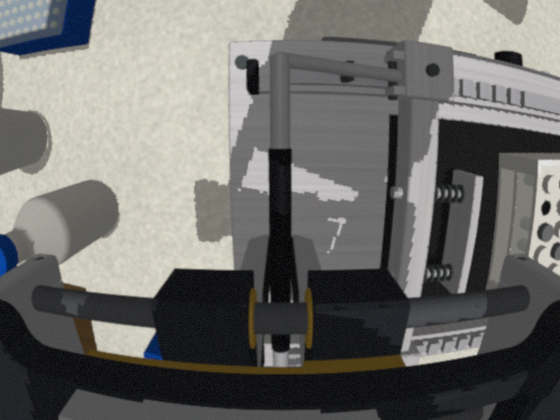

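Request:
{"method": "step_arm", "body": {"commands": [0,0,0.004,0,0,0,0.008,0,0,0.004,0,0,0,0.008,0,0,0.004,0,0,0,0.008,0,0,0.004,0,0,0,0.008,0,0,0.004,0,0,0,0.008]}}

```text
clock: 6.38
eef_pos: [633.4, -59.5, 154.7]
eef_rot: [-2.971, 1.569, -1.193]
wrist_force: [3.5, -7.1, -4.8]
finger_gap: 11.2
```

Request:
{"method": "step_arm", "body": {"commands": [0,0,0.004,0,0,0,0.008,0,0,0.004,0,0,0,0.008,0,0,0.003,0,0,0,0.008,0,0,0.002,0,0,0,0.008,0,0,0.002,0,0,0,0.008]}}

```text
clock: 7.0
eef_pos: [630.3, -44.8, 154.7]
eef_rot: [-3.03, 1.569, -1.252]
wrist_force: [2.9, -7.2, -5.0]
finger_gap: 11.0
```

Request:
{"method": "step_arm", "body": {"commands": [0,0,0.002,0,0,0,0.008,0,0,0.002,0,0,0,0.008,0,0,0.002,0,0,0,0.008,0,0,0.002,0,0,0,0.008,0,0,0.002,0,0,0,0.008]}}

```text
clock: 7.62
eef_pos: [628.3, -35.3, 154.8]
eef_rot: [-3.032, 1.568, -1.254]
wrist_force: [3.4, -8.9, -4.6]
finger_gap: 11.3
```

Request:
{"method": "step_arm", "body": {"commands": [0,0,0.002,0,0,0,0.008,0,0,0.002,0,0,0,0.008,0,0,0.002,0,0,0,0.008,0,0,0.002,0,0,0,0.008,0,0,0.002,0,0,0,0.008]}}

```text
clock: 8.25
eef_pos: [626.2, -25.6, 154.8]
eef_rot: [-3.024, 1.568, -1.246]
wrist_force: [3.0, -9.6, -4.3]
finger_gap: 11.2
```

Request:
{"method": "step_arm", "body": {"commands": [0,0,0.002,0,0,0,0.008,0,0,0.002,0,0,0,0.008,0,0,0.002,0,0,0,0.008,0,0,0.002,0,0,0,0.008,0,0,0.002,0,0,0,0.008]}}

```text
clock: 8.88
eef_pos: [624.1, -16.0, 154.8]
eef_rot: [-3.058, 1.568, -1.28]
wrist_force: [2.8, -9.1, -3.8]
finger_gap: 11.2
```

Run:
```python
from h import *
st=manip.read_state();print(st['eef_pos'],st['wrist_force'],'sx',st['eef_pos'][:2]@[-.2085,.978],'f',st['wrist_force'][:2]@[-.2085,.978])
np.save('w4.npy',st,allow_pickle=True)
a=snap('wrist','w4.png'); b=snap('top','t4.png')
cv2.imwrite('pics/w4c.png',np.hstack([cv2.resize(a[20:280,330:560,::-1],(460,520)),cv2.resize(b[100:220,190:260,::-1],(303,520),interpolation=cv2.INTER_CUBIC)]))
```

```text
[624.14936263 -15.99180194 154.84643628] [ 2.82428438 -9.10772215 -3.76347176] sx -145.77512440522975 f -9.49621555952665
```

View pics/w4c.png

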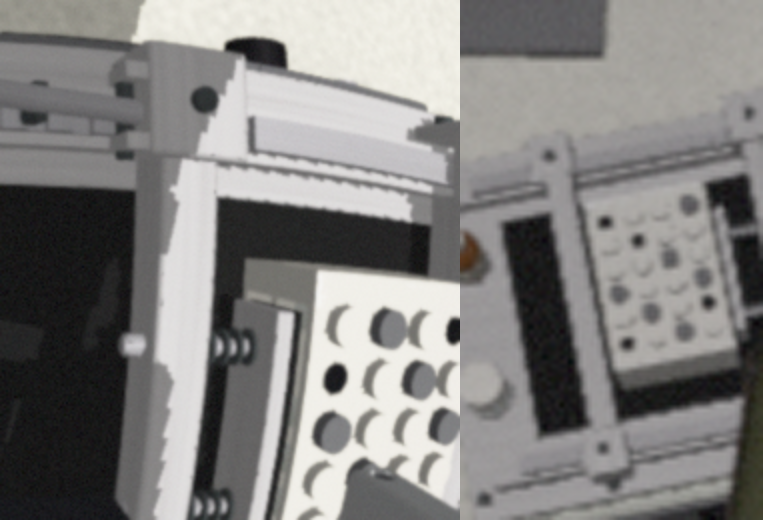

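Request:
{"method": "step_arm", "body": {"commands": [0,0,0.0015,0,0,0,0.008,0,0,0.0015,0,0,0,0.008]}}

```text
clock: 9.22
eef_pos: [623.6, -13.1, 154.8]
eef_rot: [-3.044, 1.568, -1.266]
wrist_force: [2.9, -9.1, -4.5]
finger_gap: 11.2
```

Request:
{"method": "step_arm", "body": {"commands": [0,0,0.0015,0,0,0,0.008,0,0,0.0015,0,0,0,0.008]}}

```text
clock: 9.48
eef_pos: [622.9, -10.1, 154.8]
eef_rot: [-3.075, 1.568, -1.297]
wrist_force: [2.9, -10.1, -4.3]
finger_gap: 11.3
```

Request:
{"method": "step_arm", "body": {"commands": [0,0,0.0015,0,0,0,0.008,0,0,0.0015,0,0,0,0.008]}}

```text
clock: 9.72
eef_pos: [622.3, -7.2, 154.8]
eef_rot: [-3.077, 1.568, -1.299]
wrist_force: [3.3, -10.3, -3.9]
finger_gap: 10.9
```

Request:
{"method": "step_arm", "body": {"commands": [0,0,0.0015,0,0,0,0.008,0,0,0.0015,0,0,0,0.008]}}

```text
clock: 9.98
eef_pos: [621.7, -4.4, 154.9]
eef_rot: [-3.054, 1.568, -1.276]
wrist_force: [1.9, -11.0, -4.2]
finger_gap: 11.2
```

Request:
{"method": "step_arm", "body": {"commands": [0,0,0.0015,0,0,0,0.008,0,0,0.001,0,0,0,0.008,0,0,0.001,0,0,0,0.008,0,0,0,0,0,0,0.008]}}

```text
clock: 10.48
eef_pos: [621.0, -1.1, 154.9]
eef_rot: [-3.07, 1.568, -1.292]
wrist_force: [1.9, -11.1, -3.2]
finger_gap: 11.3
```

Run:
```python
from h import *
st=manip.read_state();print(st['eef_pos'],st['wrist_force'],'sx',st['eef_pos'][:2]@[-.2085,.978],'f',st['wrist_force'][:2]@[-.2085,.978])
np.save('w5.npy',st,allow_pickle=True)
a=snap('wrist','w5.png'); b=snap('top','t5.png')
cv2.imwrite('pics/w5c.png',np.hstack([cv2.resize(a[20:280,330:560,::-1],(460,520)),cv2.resize(b[100:220,190:260,::-1],(303,520),interpolation=cv2.INTER_CUBIC)]))
# pad compression: project clamp beam front and pad front
```

```text
[620.98889908  -1.05307078 154.91910236] [  1.86674569 -11.08657824  -3.22797925] sx -130.50608868065268 f -11.231890000483373
```

View pics/w5c.png

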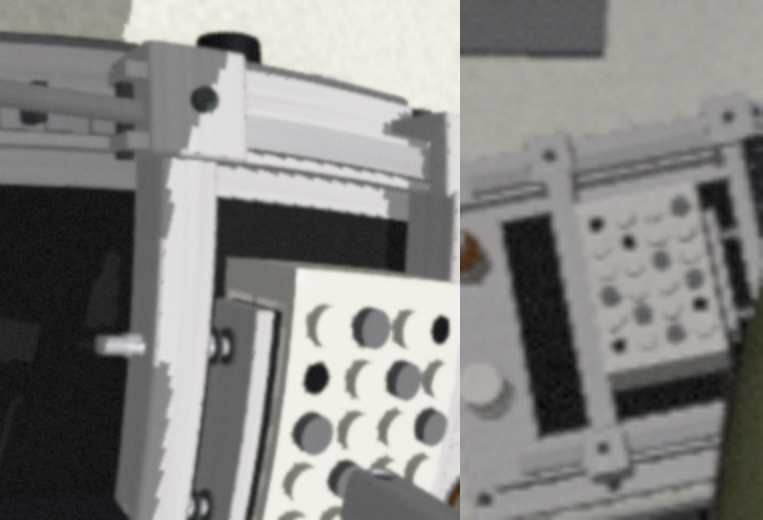

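Request:
{"method": "step_arm", "body": {"commands": [0.002,0,0,0,0,0,0.008,0.002,0,0,0,0,0,0.008,0.002,0,0,0,0,0,0.008,0.002,0,0,0,0,0,0.008,0,0,0,0,0,0,0.008]}}

```text
clock: 11.2
eef_pos: [621.1, -1.2, 147.3]
eef_rot: [-2.937, 1.568, -1.16]
wrist_force: [1.4, -12.3, -1.3]
finger_gap: 11.6
```

Request:
{"method": "step_arm", "body": {"commands": [0.001,0,0,0,0,0,0.008,0.001,0,0,0,0,0,0.008,0.001,0,0,0,0,0,0.008,0,0,0,0,0,0,0.008]}}

```text
clock: 11.7
eef_pos: [621.1, -1.3, 144.4]
eef_rot: [-2.925, 1.567, -1.147]
wrist_force: [0.8, -12.8, 0.9]
finger_gap: 11.1
```

Request:
{"method": "step_arm", "body": {"commands": [0.001,0,0,0,0,0,0.008,0.001,0,0,0,0,0,0.008,0,0,0,0,0,0,0.008]}}

```text
clock: 12.08
eef_pos: [621.1, -1.3, 142.3]
eef_rot: [-2.947, 1.567, -1.17]
wrist_force: [1.1, -12.1, -0.6]
finger_gap: 10.9
```

Request:
{"method": "step_arm", "body": {"commands": [0.0015,0,0,0,0,0,0.008,0.0015,0,0,0,0,0,0.008,0,0,0,0,0,0,0.008]}}

```text
clock: 12.45
eef_pos: [621.1, -1.3, 139.3]
eef_rot: [-2.951, 1.568, -1.173]
wrist_force: [1.7, -12.2, 0.1]
finger_gap: 11.2
```

Request:
{"method": "step_arm", "body": {"commands": [0,0,0,0,0,0,0.02,0,0,0,0,0,0,0.03,0,0,0,0,0,0,0.03,0,0,0,0,0,0,0.03]}}

```text
clock: 12.95
eef_pos: [620.8, 1.0, 138.6]
eef_rot: [-1.287, 1.571, 0.492]
wrist_force: [0.0, -0.0, -0.2]
finger_gap: 29.6
```

Run:
```python
from h import *
st=manip.read_state();print(st['eef_pos'],st['wrist_force'],st['finger_gap'])
np.save('w6.npy',st,allow_pickle=True)
a=snap('wrist','w6.png');c=manip.camera('side')
cv2.imwrite('pics/w6c.png',np.hstack([a[:,:,::-1][:,150:],cv2.resize(c[150:300,160:290,::-1],(364,420),interpolation=cv2.INTER_CUBIC)]))
```

```text
[620.77755803   0.99480231 138.6026876 ] [ 0.03945019 -0.03472107 -0.1685531 ] 29.598806044800895
```

View pics/w6c.png

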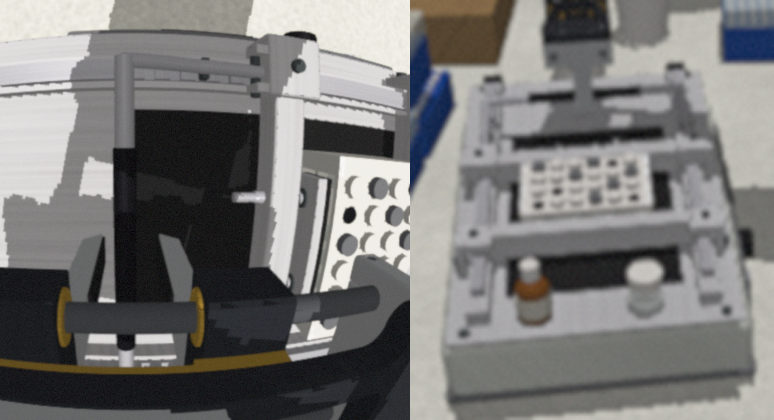

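Request:
{"method": "step_arm", "body": {"commands": [0,0,0,0,0,0,0.06,-0.01,0,0,0,0,0,0.06,-0.02,0,0,0,0,0,0.06,-0.03,0,0,0,0,0,0.06,-0.02,0,0,0,0,0,0.06]}}

```text
clock: 13.68
eef_pos: [621.0, 0.8, 220.7]
eef_rot: [-1.825, 1.569, -0.046]
wrist_force: [-1.1, 0.1, 0.2]
finger_gap: 60.1
```

Request:
{"method": "step_arm", "body": {"commands": [-0.02,0.03,-0.02,0,0,0,0.06,0,0.03,-0.02,0,0,0,0.06,0,0.03,-0.02,0,0,0,0.06,0,0.03,0,0,0,0,0.06,0,0,0,0,0,0,0.06]}}

```text
clock: 14.3
eef_pos: [515.0, -83.2, 239.7]
eef_rot: [-2.018, 1.569, -0.241]
wrist_force: [-0.4, -0.0, 1.1]
finger_gap: 60.1
```

Run:
```python
from h import *
st=manip.read_state();print(st['eef_pos'],st['wrist_force'])
np.save('w7.npy',st,allow_pickle=True)
a=snap('wrist','w7.png');c=snap('side','s7.png');t=snap('top','t7.png')
cv2.imwrite('pics/w7c.png',np.hstack([cv2.resize(t[110:200,190:330,::-1],None,fx=2.8,fy=2.8,interpolation=cv2.INTER_CUBIC)[:252,:390],cv2.resize(c[150:240,165:305,::-1],None,fx=2.8,fy=2.8,interpolation=cv2.INTER_CUBIC)[:252,:390]]))
w=a[:,:,::-1][0:330]
x=cv2.imread('pics/w7c.png');w=cv2.resize(w,(560,330));w=np.pad(w,((0,0),(0,x.shape[1]-560),(0,0)));cv2.imwrite('pics/w7c.png',np.vstack([x,w]))
th=0.21;ex=np.array([-np.sin(th),np.cos(th)])
for n in('top','side','wrist'):
    for d in manip.outline_of('bar_grip',n)[:1]: print(n,d['score'],d['centre'],[at(n,d['centre'],z,st).round(1) for z in (153,162)])
ey=np.array([-np.cos(th),-np.sin(th)])
for z in(153,162): print([[np.round(px(n,[*(ex*-131.5+ey*y),z],st),1).tolist() for y in(-547,-667)] for n in('top','side','wrist')])
```

```text
[514.95764571 -83.15816485 239.72685742] [-0.37312185 -0.03776714  1.12421693]
top 0.76 [139.6, 283.6] [array([667.8,  10. , 153. ]), array([664.4,  10. , 162. ])]
side 0.74 [183.3, 221.2] [array([6.224e+02, 5.000e-01, 1.530e+02]), array([619. ,  14.7, 162. ])]
wrist 0.61 [230.0, 355.8] [array([516.4, -15.7, 153. ]), array([514.1, -18.5, 162. ])]
[[[172.8, 291.7], [135.9, 283.5]], [[181.5, 241.6], [184.3, 201.8]], [[277.2, 343.2], [374.3, 333.7]]]
[[[171.9, 291.7], [134.8, 283.5]], [[178.9, 241.5], [181.7, 201.5]], [[281.6, 345.0], [379.8, 334.9]]]
```

View pics/w7c.png

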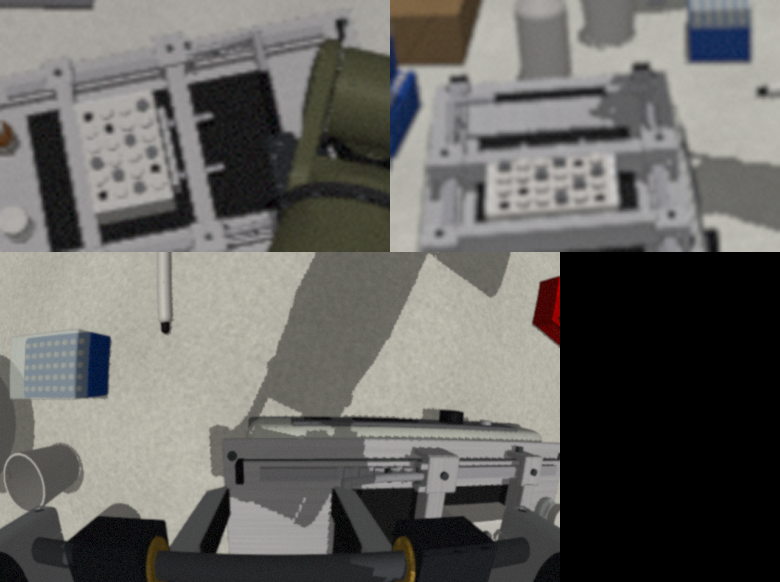

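Run:
```python
from h import *
th=0.21;ex=np.array([-np.sin(th),np.cos(th)]);ey=np.array([-np.cos(th),-np.sin(th)])
for f,s in(('s0.png',-219.2),('s7.png',-130.5),('s7.png',-132)):
    a=cv2.cvtColor(cv2.imread('pics/'+f),cv2.COLOR_BGR2GRAY).astype(np.float32)
    for z in(153,162):
        prof=[]
        for y in np.linspace(-560,-655,40):
            r,c=px('side',[*(ex*s+ey*y),z]); prof.append([cv2.getRectSubPix(a,(1,1),(float(c),float(r+k)))[0,0] for k in np.arange(-8,8.1,1)])
        print(f,s,z,np.median(prof,0).astype(int))
```

```text
s0.png -219.2 153 [113 113 112 106  85  51  34  53  89 108 113 114 114 113 113 113 119]
s0.png -219.2 162 [114 113 114 113 113 110  99  68  37  40  72 103 113 114 114 113 114]
s7.png -130.5 153 [115 118 131 152 161 154 127  79  39  52 100 143 159 160 159 159 159]
s7.png -130.5 162 [116 116 115 116 123 141 157 160 147 107  58  38  72 121 153 160 160]
s7.png -132 153 [115 116 127 147 160 158 138  92  47  43  87 134 157 160 160 159 159]
s7.png -132 162 [117 116 115 115 120 135 155 161 151 119  70  38  59 109 149 160 160]
```

```bash
python3 -c "
from cell import manip
print(manip.sign_off())"
```

```text
the job is handed in; nothing more can be done
None
```

I clamped the rack and handed the job in at about 14.5 s on the robot's clock. sign_off gave no verdict.

I gripped the release bar from above and lifted it about 9 mm. I then slid the clamp about 87 mm, until the rack met the jaw and the pad was pressed in. The bar went straight down into a notch without a nudge. I opened the fingers, lifted clear and moved away.

- **Release bar:** the side camera puts it about 153 mm above the bench, where fully down should be. It was about 161 mm at the start. The reading is good to a millimetre or so, and I did not test the lock by pushing on it.
- **Rack:** the top view shows it upright, flush with the jaw and parallel to it.
- **Pad:** I estimate it is pressed in 8 to 12 mm, from the geometry and the rise in pushing force. I did not measure this directly. The push along the rails was about 13 N at most, drag included, and no reading came near a force limit.
- **Robot and bystanders:** the arm touched nothing at the end. In the last pictures I saw no bystander moved, but I did not measure their positions.

No check failed or disagreed. The lifting force briefly read about 10.6 N, against the 5 to 6 N expected, then settled to about 6 N or less once the clamp was moving.

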